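Stagger-stack the washed dough trays to air

ROBOT

A 6-joint arm with a two-finger parallel gripper is mounted at the origin on the work surface. World frame = base frame: x ahead of the robot, y to its left, z up, the work surface at z = 0. Lengths are in m, angles in rad, forces in N, time in s.
With the tool pointing down it reaches from about 0.375 to 0.75 m from the base axis. Payload 9 kg.
Tool frame: the origin (TCP) lies on the centre line of the jaws, within the pads' length; the fingertips stand env.nose_length ahead of it and the grasp point (between the pads) lies 3 mm ahead of it (env.nose_length is the distance from the TCP to the fingertips, in m); x points along the fingers, y is the direction in which the jaws open and shut, and the axes are right-handed (so a half turn about x gives the same grasp; the last joint's range is limited). The gripper opens to 85 mm and grips with 20 to 120 N. Pads are 22 mm wide; open, the fingers measure 114 mm over their backs; the gripper's body (76 mm by 85 mm) begins 54 mm behind the grasp point. The pads swing forward as they close: fully open they stand 13 mm farther back than shut.
Start: joints at [-1.373, 0.104, 0.097, 1.564, 0, 1.353], TCP at [0.242, -0.549, 0.253] pointing down, gripper open.
Joint ranges: [-2.99, 2.99], [-0.84, 1.86], [-1.1, 1.16], [-1.84, 2.11], [-1.51, 1.56], [-3.14, 3.14]. Speed limits (rad/s): [2.22, 2.22, 2.57, 3.14, 3.14, 3.14].

INTERFACE

Orientations are given as a unit quaternion [x, y, z, w].
In Python, from bench import env gives the robot as it stands.
- The arm moves only by the shell command python3 -m handwheel 'ROWS'. ROWS is JSON, a list of rows, each an object with "travel": the shift along the tool's x, y, z in mm, a list of three; "rot": the turn, a rotation vector about the tool's x, y, z in rad, a list of three; "grip": the finger opening in mm, from 0 to 85.4. In form: [{"travel": [dx, dy, dz], "rot": [wx, wy, wz], "grip": grip}, ...]. A call has 1 to 20 rows; each row shifts and turns the commanded pose from where the row before left it, along the tool's axes as they then stand; what a row does not reach is not made up. A row lasts 1/12 s, in which the tool goes at most 41.7 mm and 7.16 degrees, less where a joint would pass 70% of its speed; a pose out of reach is approached as far as the arm can. A call is refused whole if a number of a shift passes 41.7 or a number of a turn 0.125, either way. A call with a gripper value outside its range is refused whole. The fingers move at their own pace and stop on an object; the grip force is fixed at half the most. Time passes only in rows, so rows that do not move let the fingers close. It gives the time, the measured TCP pose, the force and the opening at its end, in the units of the state.
- env.get_state(): the state, without advancing time (a new reading comes with each control period).
- env.read_camera(name): name is "scene" or "top" or "wrist"; returns the picture (400x640x3 uint8, blue, green, red); there is no depth.
- env.calibration(name): a dict with "vertical_fov" (degrees; the focal length in pixels is half the picture's height over the tangent of half this angle, whatever the lens; pixels are square), "cx", "cy" (the principal point, pixels), "D" ([k1, k2, p1, p2, k3] as OpenCV has them; the pictures are not rectified), "rvec" (rotation vector, rad) and "tvec" (3), from world to camera coordinates, as OpenCV has them; the wrist camera has in their place "tool_from_camera" (4x4, takes a point from camera to tool coordinates, whose origin is the TCP and whose axes are the tool frame's). Camera axes: x right, y down, z forward; pixel columns grow to the right and rows downward; lengths in m; the calibration is good to about 2 mm. A picture is of the moment at which its call begins: read the wrist's pose just before it. calibration takes no time and is no camera call.
- env.finish_job(): hands the job in, once; it reports no verdict.
Trained networks look in the newest picture that a camera, given by its name, has taken for a name from the list of things; names that differ only in an ending like _2 or _b are one class to them, and where a whole thing is asked for, a point or a joint stands for the part that bears it (a point fixed in the world has none). Each returns a list of dicts, best first, with "confidence" (0 to 1); they miss things now and then, are a little off and sometimes report something else, mostly with a low value. They report only what shows in the picture. A call takes as long as a camera call. They do not tell look-alikes from the thing itself.
- env.silhouettes(camera, label): "mask" (400x640 bool, what is visible of it).
- env.landmark_of(camera, label): "point" ([x, y, z] in m, in world coordinates, good to about 4 mm: a listed point, or the origin of a listed thing).
The state is a dict: "time": time; "joint_pos": joint angles; "dq": joint speeds; "effort": joint torques, N m; "ee_pos": TCP position; "eef_rot": TCP orientation; "wrist_force": force on the tool from outside, world axes, zero at the start; "wrist_torque": the same for the moment, N m; "grip_width": finger opening in m.
Only numpy, scipy, OpenCV 4.12 (cv2) and the standard library are available. Lean on these libraries where they do the work, as an engineer would, in place of code of your own. Each camera call takes 0.05 s, during which the arm holds its last target. There are 200 camera calls.

TASK

Stack the three washed wooden dough trays on the round rolling board so that they air, staggered end to end: leave the bottom tray where it stands, and first set the tray from the counter on it, shifted lengthwise away from the glass jar almost as far as its foot allows. Then lift the other tray out of the dish drainer, lay it flat on the counter with its mouth up and let go, and take it afresh to set it on top, shifted back the other way so that it is straight above the bottom one. Each tray must sit level on the rim below with its foot inside, no tray is dropped, and the other things on the counter stay where they are.

Things in the scene. Friction and masses are not known exactly. Their poses are not given: they have to be found in the camera images.
- base_tray_center (a point): Bottom tray, pale wood, mouth up on the round board. All three trays: 180 x 60 x 40 mm over all, walls and floor 6 mm, mouth inside the rim 168 x 48 mm; under the floor a centred foot 106 x 42 x 6 mm, leaving a shoulder 6 mm above the underside. The point is the tray's centre, 20 mm above its underside; x along its length, y across, z towards the mouth; ends alike; 0.14 kg.
- counter_tray_center (a point): Second tray, the same, lying mouth up on the bare counter between board and drainer; its centre, axes as the bottom tray. Stacked, a tray's foot drops inside the rim below (3 mm free at each long side, 31 mm lengthwise each way) and its shoulder rests on that rim: centres 34 mm apart in height (40 mm if the foot is not in).
- drainer_tray_center (a point): Third tray, the same, on end in the drainer's first slot, leaning 18 degrees from upright: its x axis points up along its length, its underside leans on the wire hoop behind, its mouth looks to the left (world +y) and up. Its upper 78 mm stand above the hoops; drawn 105 mm out along its length it is clear of them. The point is its centre, half-way up.
- board_top (a point): Centre of the top of the round mango-wood rolling board: 260 mm across, top 30 mm above the counter, fixed.
- drainer_floor (a point): Point on the inner floor (10 mm up) of the fixed white dish drainer with wire hoops and plates. Its drip tray is 210 mm along its x, and reaches 120 mm to the +y side of the point and 220 mm to the -y side. Hoops are 80 mm wide and reach up to 123 mm above the counter, basket wires 83 mm; the plates, behind the tray on its -y side, reach 180 mm.
- jar_center (a point): Glass jar with wire swing-top lid, 98 mm across, 130 mm high, standing beyond one end or the other of the tray on the board; this point is its centre, half-way up.
- spoon_rest_center (a point): Orange silicone spoon rest, 105 x 86 x 14 mm, lying beyond the other end; its centre.
- pin: Slim dark acacia rolling pin, 310 mm long, 28 mm thick, lying to the left of the board; origin under its middle.
- scraper: Yellow plastic dough scraper, 85 x 120 x 10 mm, lying near the robot; origin under its middle.
- mug: Blue mug, 80 mm across, 80 mm high; origin under its middle.
- salt_bowl: Small terracotta salt bowl, 96 mm across, 42 mm high, near the robot; origin under its middle.
There are look-alikes about, which are no part of the job. Leave any turquoise look-alike of the part that bears drainer_tray_center alone.

How it is judged:
On the way, in this order (a step that is already met when the one before it is completed fails the run):
1. the tray from the counter sits level on the rim of the bottom tray, its foot inside, shifted at least 18 mm away from the jar, and is let go (z of counter_tray_center in the frame of base_tray_center between 0.031 and 0.037 m and y of counter_tray_center in the frame of base_tray_center between -0.006 and 0.006 m and angle between the x axis of counter_tray_center and the x axis of base_tray_center, either way round below 0.12 rad and angle between each of counter_tray_center, base_tray_center's own z axis and vertical below 0.06 rad and ((x of jar_center in the frame of base_tray_center above 0 m and x of counter_tray_center in the frame of base_tray_center between -0.036 and -0.018 m) or (x of jar_center in the frame of base_tray_center below 0 m and x of counter_tray_center in the frame of base_tray_center between 0.018 and 0.036 m)) and distance of base_tray_center from where it was at the start of the episode below 0.03 m and height (world z) of base_tray_center between 0.044 and 0.056 m and contact force between the fingers and counter_tray below 0.2 N), for 0.2 s.
2. the tray from the drainer lies flat on the counter, mouth up, and is let go (angle between drainer_tray_center's own z axis and vertical below 0.08 rad and height (world z) of drainer_tray_center between 0.016 and 0.025 m and contact force between the fingers and drainer_tray below 0.2 N), for 0.2 s.
At the end, for the whole second after the job is handed in: Bottom tray level on the board, moved under 30 mm; each upper tray level with its foot in the rim below, centres 31-37 mm apart in height, under 6 mm off sideways; middle tray 18-36 mm away from the jar, top one back by 18-36 mm, within 16 mm of straight above the bottom one; all at rest, let go (all of step 1 and z of drainer_tray_center in the frame of counter_tray_center between 0.031 and 0.037 m and y of drainer_tray_center in the frame of counter_tray_center between -0.006 and 0.006 m and angle between the x axis of drainer_tray_center and the x axis of counter_tray_center, either way round below 0.12 rad and angle between drainer_tray_center's own z axis and vertical below 0.06 rad and horizontal distance between drainer_tray_center and counter_tray_center between 0.018 and 0.036 m and horizontal distance between drainer_tray_center and base_tray_center below 0.016 m and contact force between the fingers and drainer_tray below 0.2 N and linear speed of each of counter_tray, drainer_tray below 0.02 m/s); the robot touches nothing.
It fails at once if a tray is dropped from a height or thrown ((contact force between the fingers and counter_tray below 0.05 N and linear speed of counter_tray above 0.8 m/s) or (contact force between the fingers and drainer_tray below 0.05 N and linear speed of drainer_tray above 0.8 m/s)).
It fails at once if one of the other things on the counter is shifted more than 30 mm (distance of any of jar_center, spoon_rest_center, pin, scraper, mug, salt_bowl from where it was at the start of the episode above 0.03 m).
It fails at once if the jar or the mug is tipped (angle between any of jar_center, mug's own z axis and vertical above 0.4 rad).
It also fails if it takes over 67 s, if anything falls off the work surface, if the arm or the gripper's body presses on something with over 40 N, if the wrist force passes 120 N, or if a joint passes its speed limit or range.

## Working session

There is one attempt and no reset: what is moved stays moved. The work goes in short steps, Python scripts to look and compute and a shell command to move; the robot and the scene stay as the last step left them, time stands still between calls to the robot, and variables do not carry over. Pictures are saved under pics/ and viewed, about 8 in all and at most 12, crops included, and the job is handed in when it is done.

```bash
ls; mkdir -p pics; python3 - <<'E'
from bench import env
import cv2,numpy as np
s=env.get_state();print({k:np.round(v,3) for k,v in s.items()},env.nose_length)
for c in("scene","top"):
    im=env.read_camera(c);cv2.imwrite(f"pics/{c}0.png",im)
    for n in("base_tray_center","counter_tray_center","drainer_tray_center","board_top","drainer_floor","jar_center","spoon_rest_center","pin","scraper","mug","salt_bowl"):
        print(c,n,[(np.round(d["point"],3).tolist(),round(d["confidence"],2)) for d in env.landmark_of(c,n)])
a=[cv2.imread(f"pics/{c}0.png") for c in("scene","top")]
cv2.imwrite("pics/both.png",cv2.resize(np.vstack(a),None,fx=.75,fy=.75))
E
```

```text
pics
{'time': np.float64(0.0), 'joint_pos': array([-1.373,  0.105,  0.096,  1.564, -0.   ,  1.353]), 'dq': array([-0.   , -0.002,  0.001, -0.   , -0.001,  0.001]), 'effort': array([-0.0000e+00, -5.5693e+01,  5.0366e+01,  1.6000e-02, -0.0000e+00,
        0.0000e+00]), 'ee_pos': array([ 0.242, -0.549,  0.253]), 'eef_rot': array([-0.692, -0.146,  0.692, -0.145]), 'wrist_force': array([0.385, 0.803, 0.426]), 'wrist_torque': array([-0.001, -0.001,  0.013]), 'grip_width': np.float64(0.085)} 0.022
scene base_tray_center [([0.522, 0.143, 0.052], 0.93)]
scene counter_tray_center [([0.464, -0.074, 0.019], 0.85), ([0.426, 0.416, 0.004], 0.23)]
scene drainer_tray_center [([0.281, -0.41, 0.022], 0.87), ([0.535, -0.349, 0.094], 0.84)]
scene board_top [([0.53, 0.162, 0.027], 0.63)]
scene drainer_floor [([0.535, -0.397, 0.01], 0.93), ([0.534, -0.349, 0.096], 0.73), ([0.533, 0.164, 0.029], 0.28)]
scene jar_center [([0.658, 0.355, 0.064], 0.68), ([0.761, -0.18, 0.001], 0.42)]
scene spoon_rest_center [([0.635, -0.03, 0.002], 0.8), ([0.422, 0.415, 0.002], 0.68)]
scene pin [([0.426, 0.413, 0.002], 0.61)]
scene scraper [([0.304, 0.194, -0.001], 0.83)]
scene mug [([0.757, -0.18, -0.001], 0.84)]
scene salt_bowl [([0.335, -0.217, -0.003], 0.89), ([0.633, -0.029, 0.003], 0.16)]
top base_tray_center [([0.519, 0.146, 0.051], 0.92)]
top counter_tray_center [([0.463, -0.071, 0.018], 0.81)]
top drainer_tray_center [([0.542, -0.346, 0.102], 0.84), ([0.286, -0.413, 0.019], 0.78)]
top board_top [([0.534, 0.161, 0.032], 0.82), ([0.466, -0.074, 0.017], 0.36)]
top drainer_floor [([0.532, -0.4, 0.011], 0.81)]
top jar_center [([0.656, 0.36, 0.063], 0.78)]
top spoon_rest_center [([0.631, -0.026, 0.008], 0.93), ([0.329, -0.215, -0.003], 0.17)]
top pin [([0.431, 0.419, 0.002], 0.6)]
top scraper [([0.302, 0.192, -0.003], 0.94), ([0.468, -0.07, 0.02], 0.71)]
top mug [([0.757, -0.177, -0.004], 0.64)]
top salt_bowl [([0.331, -0.218, -0.004], 0.92)]
```

View pics/both.png

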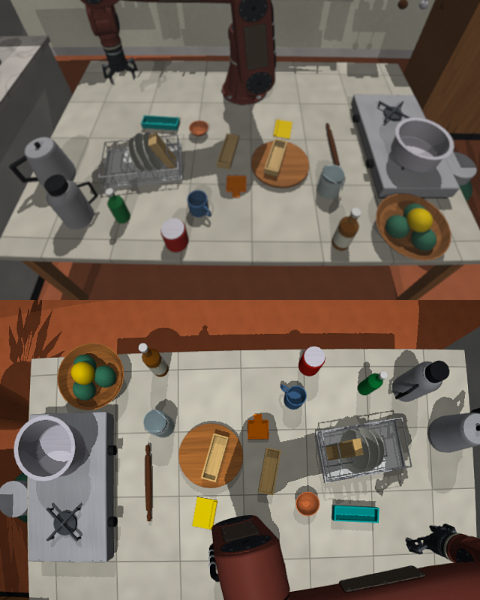

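```bash
cat > h.py <<'E'
from bench import env
import cv2,numpy as np
from scipy.spatial.transform import Rotation as R
def cam(c):
    k=env.calibration(c);f=200/np.tan(np.radians(k["vertical_fov"])/2)
    K=np.array([[f,0,k["cx"]],[0,f,k["cy"]],[0,0,1]]);D=np.array(k["D"],float)
    if "rvec" in k: Rm=cv2.Rodrigues(np.array(k["rvec"],float))[0];t=np.array(k["tvec"],float).ravel()
    else:
        s=env.get_state();T=np.eye(4);T[:3,:3]=R.from_quat(s["eef_rot"]).as_matrix();T[:3,3]=s["ee_pos"]
        W=np.linalg.inv(T@np.array(k["tool_from_camera"]));Rm,t=W[:3,:3],W[:3,3]
    return K,D,Rm,t
def proj(c,P,C=None):
    K,D,Rm,t=C or cam(c);return cv2.projectPoints(np.atleast_2d(P).astype(float),cv2.Rodrigues(Rm)[0],t,K,D)[0][:,0]
def onplane(c,uv,z,C=None):
    K,D,Rm,t=C or cam(c);n=cv2.undistortPoints(np.atleast_2d(uv).astype(float).reshape(-1,1,2),K,D)[:,0]
    d=np.c_[n,np.ones(len(n))]@Rm;o=-Rm.T@t
    return o+d*((z-o[2])/d[:,2])[:,None]
def maskrect(c,label,z,near):
    """min-area rect on plane z of the mask nearest to 'near'"""
    C=cam(c);best=None
    for m in env.silhouettes(c,label):
        u=cv2.findContours(m["mask"].astype(np.uint8),0,1)[0];u=max(u,key=cv2.contourArea)[:,0]
        P=onplane(c,u,z,C)[:,:2];r=cv2.minAreaRect((P*1000).astype(np.float32))
        d=np.hypot(*(np.array(r[0])/1000-near[:2]))
        if best is None or d<best[0]: best=(d,r,m["confidence"])
    return best
E
python3 - <<'E'
from h import *
im=env.read_camera("top")
for n,z,p in(("base_tray_center",.07,(.52,.145)),("counter_tray_center",.04,(.464,-.072))):
    print(n,maskrect("top",n,z,p))
print(proj("top",[[.535,-.35,.095],[.283,-.412,.02]]),proj("scene",[[.535,-.35,.095],[.283,-.412,.02]]))
E
```

```text
base_tray_center (np.float64(0.004242415427417174), ((520.6053466796875, 140.80099487304688), (70.44511413574219, 185.13230895996094), 72.38469696044922), 0.6)
counter_tray_center (np.float64(0.002481781068727769), ((464.6126403808594, -69.59502410888672), (62.82261276245117, 180.50929260253906), 78.26305389404297), 0.9)
[[457.69000773 200.78943447]
 [472.9994651  285.36640351]] [[215.07656705 201.8716865 ]
 [213.36435322 162.89778408]]
```

The wide picture (half-scale pixels) shows:
- the jar at (158,423)
- the bottom tray on the board at (215,455)
- the spoon rest at (258,428)
- the counter tray at (269,470)

There are two candidates for the drainer tray in the full-size top picture. The one at (458,201) is wooden and on end in the drainer, so it is the one meant. The one at (473,285) is turquoise and flat, so it is a look-alike to leave alone. I'll confirm this in one enlarged crop.

```bash
python3 - <<'E'
from h import *
t=cv2.imread("pics/top0.png");s=cv2.imread("pics/scene0.png")
a=cv2.resize(t[130:310,180:420],(400,300),interpolation=3)
b=cv2.resize(t[130:310,380:620-20],(400,300),interpolation=3)
c=cv2.resize(s[140:260,120:280],(400,300),interpolation=3)
d=cv2.resize(s[140:290,300:500],(400,300),interpolation=3)
cv2.imwrite("pics/crops.png",np.vstack([np.hstack([a,b]),np.hstack([c,d])]))
E
```

```text
(no output)
```

View pics/crops.png

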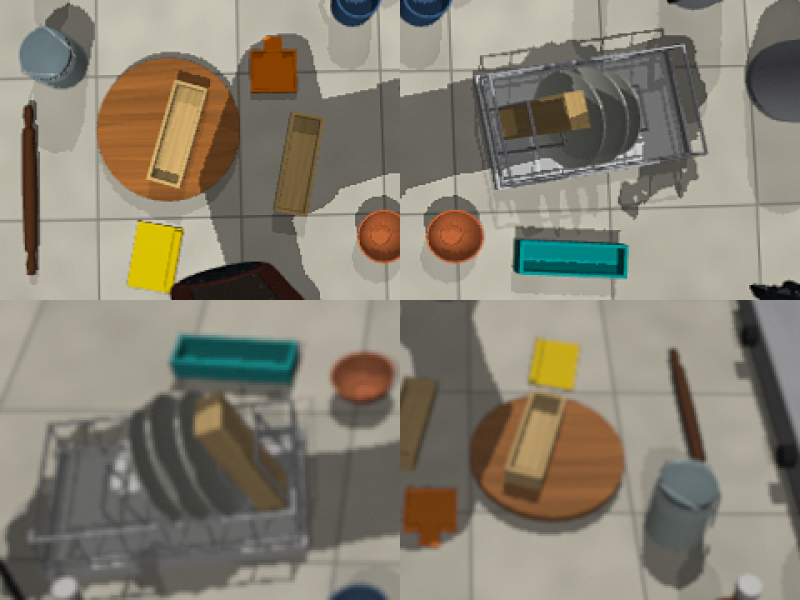

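The crop confirms it. The drainer holds the wooden tray at crop (545,115), leaning with its mouth to the left. The turquoise tray at (570,258) is the decoy. The jar at (52,55) lies toward the +x end of the bottom tray, so the middle tray shifts toward the robot.

```bash
cat >> h.py <<'E'
def plan(pos,Rt=None,flip=False,per=30):
    """current measured pose -> tool-frame shift (mm) in the present axes, and rotvec in the tool frame; both shown per row"""
    s=env.get_state();Rc=R.from_quat(s["eef_rot"]);d=Rc.inv().apply(np.array(pos)-s["ee_pos"])*1000
    n=int(np.ceil(np.abs(d).max()/per)) or 1
    print("t %.2f pos"%s["time"],np.round(s["ee_pos"],4),"shift",np.round(d,1),"rows",n,"each",np.round(d/n,1))
    if Rt is not None:
        w=(Rc.inv()*Rt).as_rotvec();m=int(np.ceil(np.abs(w).max()/.115)) or 1
        d2=Rt.inv().apply(np.array(pos)-s["ee_pos"])*1000
        print("rot",np.round(w,3),"rows",m,"each",np.round(w/m,4),"| shift in new axes",np.round(d2,1))
def axes(x,y):
    x=np.array(x,float)/np.linalg.norm(x);y=np.array(y,float);y-=x*(x@y);y/=np.linalg.norm(y)
    return R.from_matrix(np.c_[x,y,np.cross(x,y)])
def down(yaw,sgn=1): # jaws open across a tray of this yaw (deg)
    a=np.radians(yaw);return axes([0,0,-1],[-sgn*np.sin(a),sgn*np.cos(a),0])
E
python3 - <<'E'
from h import *
print(R.from_quat(env.get_state()["eef_rot"]).as_matrix().round(2))
for s in(1,-1): plan([.465,-.07,.2],down(-12,s))
E
```

```text
[[ 0.    0.4  -0.91]
 [-0.   -0.91 -0.4 ]
 [-1.    0.   -0.  ]]
t 1.35 pos [ 0.2424 -0.5489  0.2533] shift [  53.3 -348.2 -397.1] rows 14 each [  3.8 -24.9 -28.4]
rot [-2.516  0.    -0.   ] rows 22 each [-0.1144  0.     -0.    ] | shift in new axes [ 53.3 514.7 118.2]
t 1.35 pos [ 0.2424 -0.5489  0.2533] shift [  53.3 -348.2 -397.1] rows 14 each [  3.8 -24.9 -28.4]
rot [ 0.625 -0.    -0.   ] rows 6 each [ 0.1042 -0.     -0.    ] | shift in new axes [  53.3 -514.7 -118.2]
```

```bash
python3 -m handwheel '[{"travel":[0,-25,-28.5],"rot":[0.0446,0,0],"grip":85},{"travel":[0,-26.2,-27.4],"rot":[0.0446,0,0],"grip":85},{"travel":[0,-27.4,-26.2],"rot":[0.0446,0,0],"grip":85},{"travel":[0,-28.6,-25],"rot":[0.0446,0,0],"grip":85},{"travel":[3,-29.7,-23.7],"rot":[0.0446,0,0],"grip":85},{"travel":[4,-30.7,-22.4],"rot":[0.0446,0,0],"grip":85},{"travel":[4,-31.7,-21],"rot":[0.0446,0,0],"grip":85},{"travel":[4,-32.6,-19.6],"rot":[0.0446,0,0],"grip":85},{"travel":[4,-33.4,-18.1],"rot":[0.0446,0,0],"grip":85},{"travel":[4,-34.2,-16.6],"rot":[0.0446,0,0],"grip":85},{"travel":[4,-34.9,-15],"rot":[0.0446,0,0],"grip":85},{"travel":[4,-35.6,-13.4],"rot":[0.0446,0,0],"grip":85},{"travel":[4,-36.1,-11.8],"rot":[0.0446,0,0],"grip":85},{"travel":[4,-36.6,-10.2],"rot":[0.0446,0,0],"grip":85},{"travel":[0,0,0],"rot":[0,0,0],"grip":85},{"travel":[0,0,0],"rot":[0,0,0],"grip":85}]'
python3 - <<'E'
from h import *
plan([.4646,-.0696,.2],down(-11.7,-1));print(env.get_state()["joint_pos"].round(2))
im=env.read_camera("wrist");cv2.imwrite("pics/w1.png",im)
print(maskrect("wrist","counter_tray_center",.04,(.464,-.07)))
top=env.read_camera("top");print([(d["point"],d["confidence"]) for d in env.landmark_of("wrist","counter_tray_center")])
E
```

```text
time: 2.68
ee_pos: [0.4674, -0.0651, 0.2141]
eef_rot: [-0.703, 0.072, 0.704, 0.072]
wrist_force: [-0.4, -1.0, -0.0]
grip_width: 0.085
t 2.68 pos [ 0.4674 -0.0651  0.2141] shift [14.1  4.9  1.8] rows 1 each [14.1  4.9  1.8]
rot [-0.  0. -0.] rows 1 each [-0.0001  0.0004 -0.0001] | shift in new axes [14.1  4.9  1.8]
[-0.42 -0.3  -0.35  1.52 -0.    2.93]
(np.float64(0.002445693149826275), ((464.7941589355469, -72.31316375732422), (61.03656768798828, 180.0540008544922), 78.329833984375), 0.8)
[([0.4597, -0.0687, 0.0198], 0.79)]
```

View pics/w1.png

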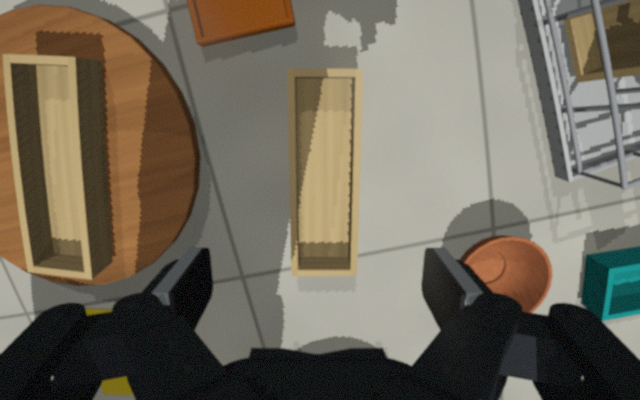

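The wrist picture shows the counter tray at pixels (290–360, 70–275). Its fitted rectangle is 61x180 mm, centred at (0.465, -0.072), yaw -11.7°. The last joint is near its limit, so I'll turn the gripper half round.

```bash
python3 -m handwheel '[{"travel":[4.4,0,0],"rot":[-0.1208,0,0],"grip":85},{"travel":[4.4,0,0],"rot":[-0.1208,0,0],"grip":85},{"travel":[4.4,0,0],"rot":[-0.1208,0,0],"grip":85},{"travel":[4.4,0,0],"rot":[-0.1208,0,0],"grip":85},{"travel":[4.4,0,0],"rot":[-0.1208,0,0],"grip":85},{"travel":[4.4,0,0],"rot":[-0.1208,0,0],"grip":85},{"travel":[4.4,0,0],"rot":[-0.1208,0,0],"grip":85},{"travel":[4.4,0,0],"rot":[-0.1208,0,0],"grip":85},{"travel":[4.4,0,0],"rot":[-0.1208,0,0],"grip":85},{"travel":[4.4,0,0],"rot":[-0.1208,0,0],"grip":85},{"travel":[4.4,0,0],"rot":[-0.1208,0,0],"grip":85},{"travel":[4.4,0,0],"rot":[-0.1208,0,0],"grip":85},{"travel":[4.4,0,0],"rot":[-0.1208,0,0],"grip":85}]' >/dev/null
python3 -m handwheel '[{"travel":[4.4,0,0],"rot":[-0.1208,0,0],"grip":85},{"travel":[4.4,0,0],"rot":[-0.1208,0,0],"grip":85},{"travel":[4.4,0,0],"rot":[-0.1208,0,0],"grip":85},{"travel":[4.4,0,0],"rot":[-0.1208,0,0],"grip":85},{"travel":[4.4,0,0],"rot":[-0.1208,0,0],"grip":85},{"travel":[4.4,0,0],"rot":[-0.1208,0,0],"grip":85},{"travel":[4.4,0,0],"rot":[-0.1208,0,0],"grip":85},{"travel":[4.4,0,0],"rot":[-0.1208,0,0],"grip":85},{"travel":[4.4,0,0],"rot":[-0.1208,0,0],"grip":85},{"travel":[4.4,0,0],"rot":[-0.1208,0,0],"grip":85},{"travel":[4.4,0,0],"rot":[-0.1208,0,0],"grip":85},{"travel":[4.4,0,0],"rot":[-0.1208,0,0],"grip":85},{"travel":[4.4,0,0],"rot":[-0.1208,0,0],"grip":85},{"travel":[0,0,0],"rot":[0,0,0],"grip":85}]'
python3 - <<'E'
from h import *
plan([.4648,-.0723,.033],down(-11.7,1));print(env.get_state()["joint_pos"].round(2))
E
```

```text
time: 5.13
ee_pos: [0.4665, -0.0681, 0.0992]
eef_rot: [0.073, 0.704, -0.073, 0.703]
wrist_force: [-0.7, 0.5, 0.3]
grip_width: 0.0849
t 5.13 pos [ 0.4665 -0.0681  0.0992] shift [66.2 -4.4 -0.8] rows 3 each [22.1 -1.5 -0.3]
rot [-0.002 -0.001 -0.   ] rows 1 each [-0.0019 -0.0009 -0.    ] | shift in new axes [66.2 -4.4 -0.8]
[-0.42 -0.27 -0.54  1.3  -0.   -0.22]
```

```bash
python3 -m handwheel '[{"travel":[0,-4.4,-0.8],"rot":[0,0,0],"grip":85},{"travel":[22,0,0],"rot":[0,0,0],"grip":85},{"travel":[22,0,0],"rot":[0,0,0],"grip":85},{"travel":[22,0,0],"rot":[0,0,0],"grip":85},{"travel":[0,0,0],"rot":[0,0,0],"grip":85},{"travel":[0,0,0],"rot":[0,0,0],"grip":50},{"travel":[0,0,0],"rot":[0,0,0],"grip":50},{"travel":[0,0,0],"rot":[0,0,0],"grip":50},{"travel":[0,0,0],"rot":[0,0,0],"grip":50},{"travel":[0,0,0],"rot":[0,0,0],"grip":50},{"travel":[0,0,0],"rot":[0,0,0],"grip":50},{"travel":[0,0,0],"rot":[0,0,0],"grip":50}]'; python3 - <<'E'
from h import *
print(env.get_state()["ee_pos"])
E
python3 -m handwheel '[{"travel":[-10,0,0],"rot":[0,0,0],"grip":50},{"travel":[-25,0,0],"rot":[0,0,0],"grip":50},{"travel":[-30,0,0],"rot":[0,0,0],"grip":50},{"travel":[-30,0,0],"rot":[0,0,0],"grip":50},{"travel":[-20,0,0],"rot":[0,0,0],"grip":50},{"travel":[0,0,0],"rot":[0,0,0],"grip":50}]'
python3 - <<'E'
from h import *
im=env.read_camera("wrist");print(maskrect("wrist","base_tray_center",.07,(.52,.143)))
b=maskrect("wrist","counter_tray_center",env.get_state()["ee_pos"][2]+.007,(.4648,-.0723));print(b)
top=env.read_camera("top");print([ (d["point"],d["confidence"]) for d in env.landmark_of("top","base_tray_center")])
cv2.imwrite("pics/w2.png",im)
E
```

```text
time: 6.13
ee_pos: [0.4667, -0.0719, 0.0359]
eef_rot: [0.074, 0.702, -0.075, 0.704]
wrist_force: [-1.3, -0.9, 7.7]
grip_width: 0.0587
[ 0.46669481 -0.07187898  0.03593921]
time: 6.63
ee_pos: [0.4677, -0.0721, 0.1547]
eef_rot: [0.073, 0.701, -0.075, 0.706]
wrist_force: [1.4, -0.4, -0.8]
grip_width: 0.0588
(np.float64(0.04413073402813488), ((517.993896484375, 98.91488647460938), (190.01455688476562, 69.80337524414062), 3.188382148742676), 0.87)
(np.float64(0.02908550170327589), ((436.5242004394531, -65.48490142822266), (58.831092834472656, 122.07041931152344), 78.25530242919922), 0.71)
[([0.5205, 0.1454, 0.0519], 0.63)]
```

View pics/w2.png

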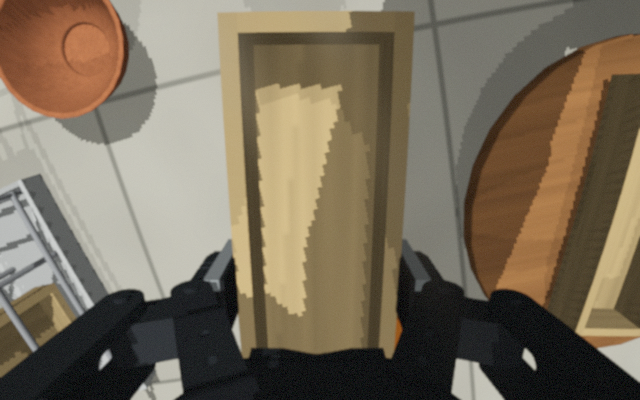

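The counter tray is held, with its rim at pixels (220–412, 12–350). The TCP is about 2 mm beyond its centre and 16 mm above it. Next I'll fit the bottom tray's pose from its silhouettes.

```bash
cat >> h.py <<'E'
from scipy.optimize import minimize
def boxfit(label,x0,zc,cams=("top","scene")):
    """x,y,yaw(deg) of a level 180x60x40 tray, hull of the projected box against masks; call after pictures"""
    B=np.array([[a,b,c] for a in(-.09,.09) for b in(-.03,.03) for c in(-.014,.02)]+[[a,b,-.02] for a in(-.053,.053) for b in(-.021,.021)])
    M=[]
    for c in cams:
        C=cam(c);p0=proj(c,[[x0[0],x0[1],zc]],C)[0]
        ms=[m["mask"] for m in env.silhouettes(c,label)]
        ms=[m for m in ms if np.hypot(*(np.argwhere(m).mean(0)[::-1]-p0))<30]
        if ms: M.append((c,C,ms[0].astype(np.uint8)))
    def cost(v,full=False):
        P=B@R.from_euler("z",v[2],degrees=True).as_matrix().T+[v[0]/1000,v[1]/1000,zc];o=[]
        for c,C,m in M:
            h=cv2.convexHull((proj(c,P,C)*16).round().astype(np.int32));g=np.zeros_like(m);cv2.fillConvexPoly(g,h,1,shift=4)
            o.append((g&m).sum()/(g|m).sum())
        return o if full else -sum(o)
    if not M: return None
    x=np.array([x0[0]*1000,x0[1]*1000,x0[2]]);best=None
    for d in(-6,0,6):
        r=minimize(cost,x+[0,0,d],method="Nelder-Mead",options=dict(initial_simplex=x+[0,0,d]+np.array([[0,0,0],[8,0,0],[0,8,0],[0,0,6]]),xatol=.1,fatol=1e-4))
        if best is None or r.fun<best.fun: best=r
    return best.x.round(1),[m[0] for m in M],np.round(cost(best.x,True),3)
E
python3 - <<'E'
from h import *
for c in("top","scene"): env.read_camera(c)
for cs in(("top","scene"),("top",),("scene",)): print(boxfit("base_tray_center",(.52,.143,-17),.05,cs))
E
```

```text
(array([522.1, 146. , -17.7]), ['top', 'scene'], array([0.911, 0.948]))
(array([521.5, 144.4, -18.3]), ['top'], array([0.92]))
(array([523.3, 146.8, -17. ]), ['scene'], array([0.954]))
```

```bash
python3 - <<'E'
from h import *
plan([.4855,.0315,.165],down(-17.7))
E
```

```text
t 7.18 pos [ 0.4652 -0.071   0.1484] shift [-16.6 104.5  -1.5] rows 4 each [-4.1 26.1 -0.4]
rot [ 0.099 -0.001 -0.   ] rows 1 each [ 0.0995 -0.0008 -0.0001] | shift in new axes [-16.6 103.8 -11.8]
```

```bash
python3 -m handwheel '[{"travel":[-4,0,0],"rot":[0.099,0,0],"grip":50},{"travel":[-4,20,-2],"rot":[0,0,0],"grip":50},{"travel":[-4,28,-3],"rot":[0,0,0],"grip":50},{"travel":[-4,28,-3],"rot":[0,0,0],"grip":50},{"travel":[0,28,-3],"rot":[0,0,0],"grip":50},{"travel":[0,0,0],"rot":[0,0,0],"grip":50},{"travel":[0,0,0],"rot":[0,0,0],"grip":50},{"travel":[0,0,0],"rot":[0,0,0],"grip":50}]'
python3 - <<'E'
from h import *
import glob
im=env.read_camera("wrist");C=cam("wrist")
ms=env.silhouettes("wrist","base_tray_center");print([(m["confidence"],np.argwhere(m["mask"]).mean(0).round()) for m in ms])
P=R.from_euler("z",-17.7,degrees=True).apply([[a,b,.02] for a in(-.09,.09) for b in(-.03,.03)]+[[a,b,.02] for a in(-.084,.084) for b in(-.024,.024)])+[.522,.1455,.05]
q=proj("wrist",P,C).astype(int);print(q.tolist())
z=im.copy()
for p in q: cv2.drawMarker(z,tuple(int(v) for v in p),(0,0,255),0,12)
cv2.imwrite("pics/w3.png",z)
E
```

```text
time: 7.85
ee_pos: [0.4864, 0.0312, 0.1646]
eef_rot: [0.108, 0.699, -0.109, 0.699]
wrist_force: [0.9, 0.1, -0.8]
grip_width: 0.0588
[(0.69, array([170., 493.]))]
[[472, 54], [569, 58], [443, 324], [524, 322], [481, 65], [558, 68], [453, 317], [518, 315]]
```

View pics/w3.png

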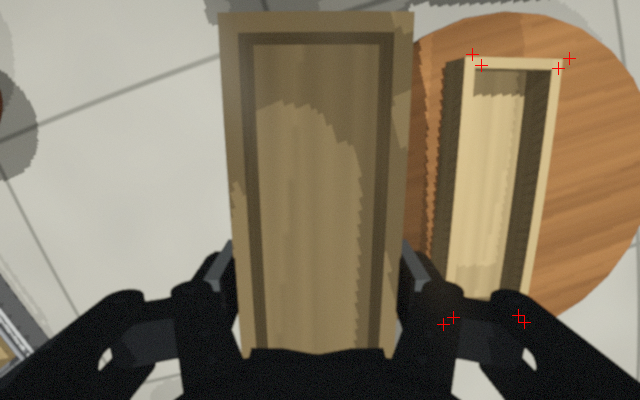

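The red predicted corners sit about 7 px right of the seen near corners, (464,57) and (562,60). That means the bottom tray is a few mm nearer than the fit. I'll refine it from the wrist mask edges.

```bash
python3 - <<'E'
from h import *
im=env.read_camera("wrist");C=cam("wrist");s=env.get_state();Rc=R.from_quat(s["eef_rot"]);tcp=s["ee_pos"]
def an(label,z,zt=None):
    ms=env.silhouettes("wrist",label);
    m=max(ms,key=lambda d:d["confidence"] if (np.argwhere(d["mask"])[:,1].mean()>440)==(label[0]=="b") else 0)["mask"]
    rows=np.arange(80,200,10);L=[];Q=[]
    for r in rows:
        c=np.flatnonzero(m[r]);L.append((c[0],r));Q.append((c[-1]+1,r))
    t=np.argwhere(m)[:,0].min()
    cols=np.flatnonzero(m[t+8]);E=[(cols.mean(),np.flatnonzero(m[:,int(cols.mean())])[0])]
    for nm,u in(("L",L),("R",Q),("End",E)):
        P=onplane("wrist",u,z,C);W=Rc.inv().apply(P-tcp)*1000
        k=np.polyfit(W[:,2],W[:,1],1) if len(u)>1 else None
        print(label,nm,"tool y mean",W[:,1].mean().round(1),"z",W[:,2].mean().round(1),"slope",k,"px",u[0],u[-1])
an("base_tray_center",.07);an("counter_tray_center",tcp[2]+.004)
print(tcp)
big=cv2.resize(im[40:120,440:600],None,fx=5,fy=5,interpolation=2);cv2.imwrite("pics/w4.png",big)
E
```

```text
base_tray_center L tool y mean 75.4 z -43.6 slope [1.72934830e-02 7.61230867e+01] px (np.int64(445), np.int64(80)) (np.int64(437), np.int64(190))
base_tray_center R tool y mean 147.2 z -44.7 slope [1.61959830e-02 1.47964426e+02] px (np.int64(561), np.int64(80)) (np.int64(546), np.int64(190))
base_tray_center End tool y mean 108.8 z -90.7 slope None px (np.float64(503.5), np.int64(56)) (np.float64(503.5), np.int64(56))
counter_tray_center L tool y mean -30.4 z -53.7 slope [ 1.62304803e-02 -2.95286778e+01] px (np.int64(221), np.int64(80)) (np.int64(229), np.int64(190))
counter_tray_center R tool y mean 29.8 z -53.8 slope [6.00818414e-03 3.01550951e+01] px (np.int64(412), np.int64(80)) (np.int64(405), np.int64(190))
counter_tray_center End tool y mean -0.5 z -91.5 slope None px (np.float64(316.0), np.int64(11)) (np.float64(316.0), np.int64(11))
[0.48644374 0.03048447 0.16475104]
```

View pics/w4.png

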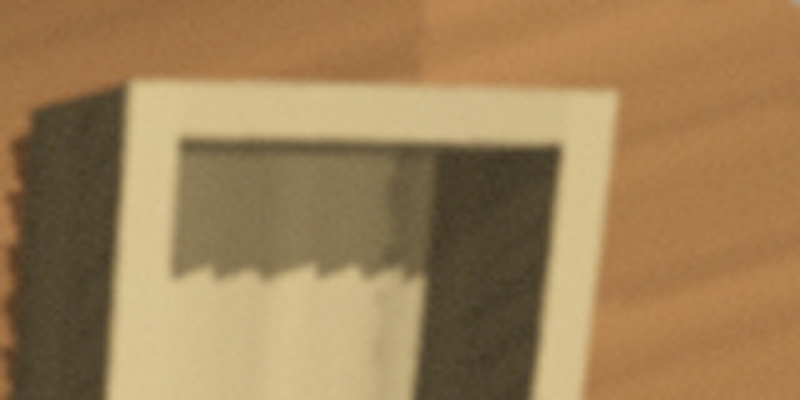

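```bash
python3 -m handwheel '[{"travel":[0,20,-4.2],"rot":[0,0,0],"grip":50},{"travel":[0,30,-6],"rot":[0,0,0],"grip":50},{"travel":[0,30,-6],"rot":[0,0,0],"grip":50},{"travel":[0,25,-5],"rot":[0,0,0],"grip":50},{"travel":[0,12.9,-3],"rot":[0,0,0],"grip":50},{"travel":[15,0,0],"rot":[0,0,0],"grip":50},{"travel":[15,0,0],"rot":[0,0,0],"grip":50},{"travel":[12,0,0],"rot":[0,0,0],"grip":50},{"travel":[0,0,0],"rot":[0,0,0],"grip":50},{"travel":[0,0,0],"rot":[0,0,0],"grip":50},{"travel":[0,0,0],"rot":[0,0,0],"grip":50}]'
python3 - <<'E'
from h import *
# target from pose at measurement
Rm=R.from_quat([.108,.699,-.109,.699]);T=np.array([.48644,.0305,.16475])+Rm.apply([0,.1179,-.0242]);T[2]=.1005
plan(T,Rm)
im=env.read_camera("top");cv2.imwrite("pics/t5.png",im)
E
```

```text
time: 9.02
ee_pos: [0.4996, 0.1507, 0.1236]
eef_rot: [0.109, 0.698, -0.109, 0.699]
wrist_force: [0.3, -0.2, -1.0]
grip_width: 0.0587
t 9.02 pos [0.4996 0.1507 0.1236] shift [23.1 -0.6 -0.4] rows 1 each [23.1 -0.6 -0.4]
rot [-0.001  0.001 -0.002] rows 1 each [-0.0011  0.0005 -0.0016] | shift in new axes [23.1 -0.6 -0.4]
```

```bash
python3 -m handwheel '[{"travel":[8,-0.6,-0.4],"rot":[0,0,0],"grip":50},{"travel":[6,0,0],"rot":[0,0,0],"grip":50},{"travel":[4,0,0],"rot":[0,0,0],"grip":50},{"travel":[3,0,0],"rot":[0,0,0],"grip":50},{"travel":[2,0,0],"rot":[0,0,0],"grip":50},{"travel":[0,0,0],"rot":[0,0,0],"grip":50},{"travel":[0,0,0],"rot":[0,0,0],"grip":50}]'
```

```text
time: 9.65
ee_pos: [0.4987, 0.1506, 0.1]
eef_rot: [0.109, 0.699, -0.109, 0.699]
wrist_force: [-1.0, -0.6, 0.8]
grip_width: 0.0589
```

```bash
python3 -m handwheel '[{"travel":[0,0,0],"rot":[0,0,0],"grip":66},{"travel":[0,0,0],"rot":[0,0,0],"grip":72},{"travel":[0,0,0],"rot":[0,0,0],"grip":80},{"travel":[0,0,0],"rot":[0,0,0],"grip":80},{"travel":[0,0,0],"rot":[0,0,0],"grip":80},{"travel":[-10,0,0],"rot":[0,0,0],"grip":80},{"travel":[-30,0,0],"rot":[0,0,0],"grip":80},{"travel":[-35,0,0],"rot":[0,0,0],"grip":80},{"travel":[-35,0,0],"rot":[0,0,0],"grip":80},{"travel":[-20,0,0],"rot":[0,0,0],"grip":80},{"travel":[0,0,0],"rot":[0,0,0],"grip":85}]'
python3 - <<'E'
from h import *
im=env.read_camera("wrist");C=cam("wrist");print(env.get_state()["ee_pos"],env.get_state()["joint_pos"].round(2))
print(maskrect("wrist","counter_tray_center",.104,(.498,.151)))
cv2.imwrite("pics/w5.png",im)
E
```

```text
time: 10.57
ee_pos: [0.5008, 0.1507, 0.2361]
eef_rot: [0.109, 0.696, -0.108, 0.702]
wrist_force: [-0.3, 0.1, 1.1]
grip_width: 0.0849
[0.50013646 0.15063934 0.23336995] [ 0.04 -0.14 -0.18  1.53 -0.    0.35]
(np.float64(0.0023848190944044867), ((495.6206970214844, 150.837890625), (60.06512451171875, 178.3769989013672), 72.80823516845703), 0.94)
```

View pics/w5.png

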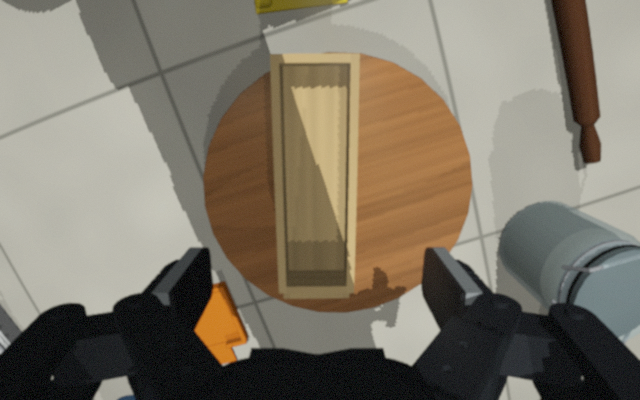

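The middle tray sits square on the bottom one at pixels (270–358, 55–300). Its fit is centred at (0.4956, 0.151), yaw -17.2°, shifted about 26 mm toward the robot. Next is the drainer tray.

```bash
cat >> h.py <<'E'
YD=8.
def drain(C=(.538,-.348,.098),yd=YD,phi=45,along=.058,zoff=.004,back=.12):
    a=np.radians(yd);h=np.array([np.sin(a),-np.cos(a),0]);k=np.radians(18);p=np.radians(phi);e=np.array([0,0,1.])
    xt=np.sin(k)*h+np.cos(k)*e;zt=-np.cos(k)*h+np.sin(k)*e;x=np.sin(p)*h-np.cos(p)*e
    Rt=axes(x,[np.cos(a),np.sin(a),0]);T=np.array(C)+along*xt+zoff*zt-.003*x
    return T-back*x,Rt,xt,zt
E
python3 - <<'E'
from h import *
T,Rt,_,_=drain();print(T);plan(T,Rt)
E
```

```text
[ 0.52786049 -0.27585365  0.24137148]
t 10.67 pos [0.4993 0.1506 0.2312] shift [ -10.1 -397.7  156.7] rows 14 each [ -0.7 -28.4  11.2]
rot [ 1.061 -0.698 -0.442] rows 10 each [ 0.1061 -0.0698 -0.0442] | shift in new axes [294.3 -31.1 308.6]
```

```bash
python3 -m handwheel '[{"travel":[-3,0,0],"rot":[0.106,-0.07,-0.044],"grip":85},{"travel":[-3,0,0],"rot":[0.106,-0.07,-0.044],"grip":85},{"travel":[0,0,0],"rot":[0.106,-0.07,-0.044],"grip":85},{"travel":[0,0,0],"rot":[0.106,-0.07,-0.044],"grip":85},{"travel":[0,0,0],"rot":[0.106,-0.07,-0.044],"grip":85},{"travel":[0,0,0],"rot":[0.106,-0.07,-0.044],"grip":85},{"travel":[0,0,0],"rot":[0.106,-0.07,-0.044],"grip":85},{"travel":[0,0,0],"rot":[0.106,-0.07,-0.044],"grip":85},{"travel":[0,0,0],"rot":[0.106,-0.07,-0.044],"grip":85},{"travel":[0,0,0],"rot":[0.106,-0.07,-0.044],"grip":85},{"travel":[15,-2,16],"rot":[0,0,0],"grip":85},{"travel":[20,-2,21],"rot":[0,0,0],"grip":85},{"travel":[20,-2,21],"rot":[0,0,0],"grip":85},{"travel":[20,-2,21],"rot":[0,0,0],"grip":85},{"travel":[20,-2,21],"rot":[0,0,0],"grip":85},{"travel":[20,-2,21],"rot":[0,0,0],"grip":85},{"travel":[20,-2,21],"rot":[0,0,0],"grip":85},{"travel":[20,-2,21],"rot":[0,0,0],"grip":85}]'
python3 - <<'E'
from h import *
T,Rt,_,_=drain();plan(T,Rt);print(env.get_state()["joint_pos"].round(2))
E
```

```text
time: 12.17
ee_pos: [0.5304, -0.0737, 0.2293]
eef_rot: [0.243, 0.325, -0.578, 0.708]
wrist_force: [-0.2, 0.8, -0.4]
grip_width: 0.0857
t 12.17 pos [ 0.5304 -0.0737  0.2293] shift [124.2 -46.3 153.1] rows 6 each [20.7 -7.7 25.5]
rot [ 0.078 -0.049 -0.03 ] rows 1 each [ 0.0776 -0.0487 -0.0303] | shift in new axes [132.8 -30.6 149.8]
[-0.04 -0.25 -0.43  1.21 -0.71  1.23]
```

```bash
python3 -m handwheel '[{"travel":[0,0,0],"rot":[0.078,-0.049,-0.03],"grip":85},{"travel":[19,-4.4,21],"rot":[0,0,0],"grip":85},{"travel":[19,-4.4,21],"rot":[0,0,0],"grip":85},{"travel":[19,-4.4,21],"rot":[0,0,0],"grip":85},{"travel":[19,-4.4,21],"rot":[0,0,0],"grip":85},{"travel":[19,-4.4,21],"rot":[0,0,0],"grip":85},{"travel":[19,-4.4,22],"rot":[0,0,0],"grip":85},{"travel":[19,-4.4,22],"rot":[0,0,0],"grip":85},{"travel":[0,0,0],"rot":[0,0,0],"grip":85},{"travel":[0,0,0],"rot":[0,0,0],"grip":85},{"travel":[0,0,0],"rot":[0,0,0],"grip":85}]'
python3 - <<'E'
from h import *
T,Rt,xt,zt=drain();plan(T,Rt);print(env.get_state()["joint_pos"].round(2))
im=env.read_camera("wrist");C=cam("wrist")
print([(d["point"],d["confidence"]) for d in env.landmark_of("wrist","drainer_tray_center")])
yt=np.cross(zt,xt);c=np.array([.538,-.348,.098]);pp=[c+a*xt+b*yt+.02*zt for a in(.09,-.09) for b in(.03,-.03)]+[c+.09*xt+b*yt-.014*zt for b in(.03,-.03)]
q=proj("wrist",pp,C);print(q.round().tolist())
z=im.copy()
for p in q: cv2.drawMarker(z,tuple(int(v) for v in p),(0,0,255),0,12)
cv2.imwrite("pics/w6.png",z)
E
```

```text
time: 13.08
ee_pos: [0.5276, -0.2737, 0.2408]
eef_rot: [0.252, 0.289, -0.606, 0.697]
wrist_force: [-0.1, -0.5, -0.1]
grip_width: 0.0851
t 13.08 pos [ 0.5276 -0.2737  0.2408] shift [ 1.1 -0.1  2. ] rows 1 each [ 1.1 -0.1  2. ]
rot [-0.001 -0.001 -0.   ] rows 1 each [-0.0011 -0.0008 -0.0003] | shift in new axes [ 1.1 -0.1  2. ]
[-0.41 -0.38 -0.55  0.92 -0.65  0.86]
[([0.2872, -0.4107, 0.0157], 0.83), ([0.5381, -0.3487, 0.0997], 0.82)]
[[361.0, 239.0], [269.0, 239.0], [354.0, 3.0], [276.0, 3.0], [356.0, 242.0], [275.0, 242.0]]
```

View pics/w6.png

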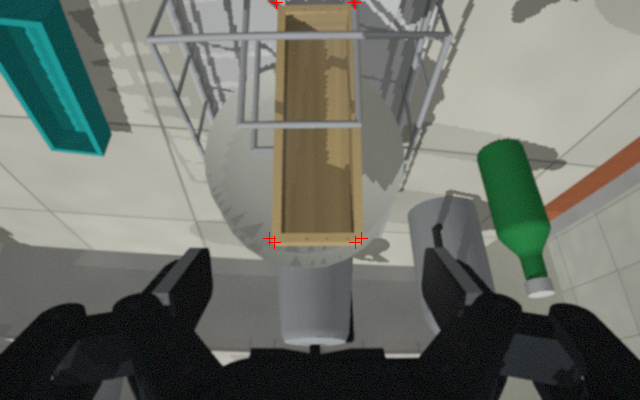

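The predicted corners match the wooden drainer tray (top edge at pixels 272–362, row 240) within about 2 px. A front hoop crosses it at row 125, and the turquoise decoy is well to the left. Now I'll reach in, grip and draw it out along its length.

```bash
python3 -m handwheel '[{"travel":[15,0.5,2],"rot":[0,0,0],"grip":85},{"travel":[25,0,0],"rot":[0,0,0],"grip":85},{"travel":[25,0,0],"rot":[0,0,0],"grip":85},{"travel":[25,0,0],"rot":[0,0,0],"grip":85},{"travel":[20,0,0],"rot":[0,0,0],"grip":85},{"travel":[11,0,0],"rot":[0,0,0],"grip":85},{"travel":[0,0,0],"rot":[0,0,0],"grip":85},{"travel":[0,0,0],"rot":[0,0,0],"grip":85}]'
python3 -m handwheel '[{"travel":[0,0,0],"rot":[0,0,0],"grip":50},{"travel":[0,0,0],"rot":[0,0,0],"grip":50},{"travel":[0,0,0],"rot":[0,0,0],"grip":50},{"travel":[0,0,0],"rot":[0,0,0],"grip":50},{"travel":[0,0,0],"rot":[0,0,0],"grip":50},{"travel":[0,0,0],"rot":[0,0,0],"grip":50},{"travel":[0,0,0],"rot":[0,0,0],"grip":50}]'
python3 - <<'E'
from h import *
T,Rt,xt,zt=drain(back=0);plan(T,Rt);s=env.get_state();print("xt in tool",R.from_quat(s["eef_rot"]).inv().apply(xt).round(3))
E
```

```text
time: 13.85
ee_pos: [0.5411, -0.3594, 0.1578]
eef_rot: [0.252, 0.288, -0.606, 0.698]
wrist_force: [0.4, 0.0, -0.2]
grip_width: 0.0853
time: 14.43
ee_pos: [0.542, -0.3598, 0.1596]
eef_rot: [0.252, 0.287, -0.605, 0.698]
wrist_force: [-1.2, 7.3, 6.7]
grip_width: 0.0592
t 14.43 pos [ 0.542  -0.3598  0.1596] shift [ 2.  -2.3 -2.3] rows 1 each [ 2.  -2.3 -2.3]
rot [-0.002  0.001 -0.004] rows 1 each [-0.0024  0.0015 -0.0037] | shift in new axes [ 2.  -2.3 -2.3]
xt in tool [-0.453  0.004  0.892]
```

```bash
python3 -m handwheel '[{"travel":[-2,0,4],"rot":[0,0,0],"grip":50},{"travel":[-4.5,0,8.9],"rot":[0,0,0],"grip":50},{"travel":[-6.8,0,13.4],"rot":[0,0,0],"grip":50},{"travel":[-6.8,0,13.4],"rot":[0,0,0],"grip":50}]'
python3 -m handwheel '[{"travel":[-6.8,0,13.4],"rot":[0,0,0],"grip":50},{"travel":[-6.8,0,13.4],"rot":[0,0,0],"grip":50},{"travel":[-6.8,0,13.4],"rot":[0,0,0],"grip":50},{"travel":[-6.8,0,13.4],"rot":[0,0,0],"grip":50},{"travel":[-6.8,0,13.4],"rot":[0,0,0],"grip":50},{"travel":[-6.8,0,13.4],"rot":[0,0,0],"grip":50},{"travel":[-6.8,0,13.4],"rot":[0,0,0],"grip":50},{"travel":[0,0,0],"rot":[0,0,0],"grip":50}]'
python3 - <<'E'
from h import *
s=env.get_state();print(s["joint_pos"].round(2));Rc=R.from_quat(s["eef_rot"]);print(Rc.as_matrix().round(3))
# flat pose: tray x_t -> horizontal pointing along -u ; tray yaw options
_,Rt,xt,zt=drain(back=0);A=Rc.inv().as_matrix()@np.c_[xt,np.cross(zt,xt),zt]   # tray axes in the tool (assumed)
for yaw in(-98,-130,-150,-170,-12):
    Rf=R.from_euler("z",yaw,degrees=True)*R.from_matrix(A).inv()
    print(yaw,"tool x",Rf.as_matrix()[:,0].round(2),"rot",(Rc.inv()*Rf).as_rotvec().round(3))
im=env.read_camera("wrist");cv2.imwrite("pics/w7.png",im)
E
```

```text
time: 14.77
ee_pos: [0.5426, -0.3737, 0.2007]
eef_rot: [0.252, 0.289, -0.606, 0.697]
wrist_force: [0.0, 3.8, -3.0]
grip_width: 0.0591
time: 15.43
ee_pos: [0.5481, -0.4088, 0.3074]
eef_rot: [0.252, 0.284, -0.607, 0.699]
wrist_force: [1.1, -0.7, 0.2]
grip_width: 0.0595
[-0.62 -0.26 -0.35  0.87 -0.54  0.64]
[[ 0.103  0.991  0.09 ]
 [-0.705  0.137 -0.696]
 [-0.702  0.008  0.712]]
-98 tool x [ 0.07  0.44 -0.89] rot [ 0.299  1.246 -0.058]
-130 tool x [ 0.29  0.34 -0.89] rot [ 0.885  1.174 -0.155]
-150 tool x [ 0.39  0.22 -0.89] rot [ 1.247  1.091 -0.214]
-170 tool x [ 0.44  0.07 -0.89] rot [ 1.604  0.979 -0.273]
-12 tool x [-0.44  0.1  -0.89] rot [-1.275  1.095  0.204]
```

View pics/w7.png

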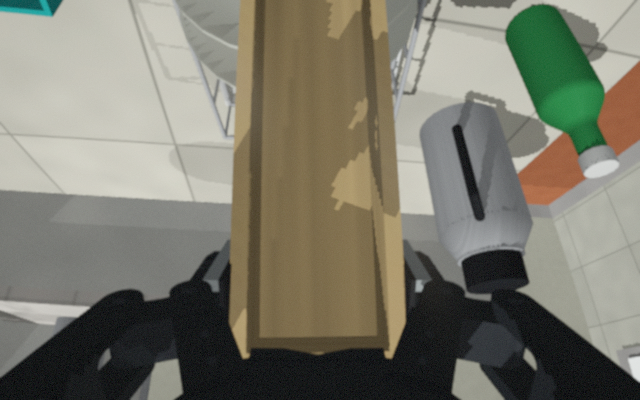

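The drainer tray is held squarely at pixels (235–405, 0–350) and is clear of the hoops. I'll carry it left over open counter and turn it flat.

```bash
cat >> h.py <<'E'
def flat(cx,cy,yaw,zc):
    """TCP target & tool rotation for the held drainer tray flat at (cx,cy,zc)"""
    T,Rt,xt,zt=drain(back=0);Rg=R.from_quat([.252,.287,-.605,.698]);tg=np.array([.542,-.3598,.1596])
    A=np.c_[xt,np.cross(zt,xt),zt];off=A.T@(tg-np.array([.538,-.348,.098]))
    Rtray=R.from_euler("z",yaw,degrees=True);Rf=Rtray*R.from_matrix(A.T)*Rg
    return np.array([cx,cy,zc])+Rtray.apply(off),Rf,off
E
python3 - <<'E'
from h import *
T,Rf,off=flat(.475,-.11,-82,.12);print(T,off,Rf.as_matrix()[:,0].round(2));plan([T[0],T[1],.30],Rf)
E
```

```text
[ 0.48597621 -0.17143834  0.12739275] [0.06236802 0.00231883 0.00739275] [-0.06  0.45 -0.89]
t 15.48 pos [ 0.5478 -0.4079  0.3049] shift [-169.2  -28.8 -174.1] rows 6 each [-28.2  -4.8 -29. ]
rot [ 0.002  1.261 -0.005] rows 11 each [ 1.000e-04  1.146e-01 -4.000e-04] | shift in new axes [ 114.2  -29.3 -214.2]
```

```bash
python3 -m handwheel '[{"travel":[-10,-2,-10],"rot":[0,0,0],"grip":50},{"travel":[-20,-3.5,-20.5],"rot":[0,0,0],"grip":50},{"travel":[-23,-3.9,-23.7],"rot":[0,0,0],"grip":50},{"travel":[-23,-3.9,-23.7],"rot":[0,0,0],"grip":50},{"travel":[-23,-3.9,-23.7],"rot":[0,0,0],"grip":50},{"travel":[-23,-3.9,-23.7],"rot":[0,0,0],"grip":50},{"travel":[-23,-3.9,-23.7],"rot":[0,0,0],"grip":50},{"travel":[-18,-3,-18.5],"rot":[0,0,0],"grip":50},{"travel":[-6,-1,-6.5],"rot":[0,0,0],"grip":50}]'
python3 -m handwheel '[{"travel":[0,0,0],"rot":[0,0.06,0],"grip":50},{"travel":[0,0,0],"rot":[0,0.115,0],"grip":50},{"travel":[0,0,0],"rot":[0,0.115,0],"grip":50},{"travel":[0,0,0],"rot":[0,0.115,0],"grip":50},{"travel":[0,0,0],"rot":[0,0.115,0],"grip":50},{"travel":[0,0,0],"rot":[0,0.115,0],"grip":50},{"travel":[0,0,0],"rot":[0,0.115,0],"grip":50},{"travel":[0,0,0],"rot":[0,0.115,0],"grip":50},{"travel":[0,0,0],"rot":[0,0.115,0],"grip":50},{"travel":[0,0,0],"rot":[0,0.115,0],"grip":50},{"travel":[0,0,0],"rot":[0,0.115,0],"grip":50},{"travel":[0,0,0],"rot":[0,0.056,0],"grip":50},{"travel":[0,0,0],"rot":[0,0,0],"grip":50},{"travel":[0,0,0],"rot":[0,0,0],"grip":50}]'
python3 - <<'E'
from h import *
T,Rf,off=flat(.475,-.11,-82,.05);plan(T,Rf);print(env.get_state()["joint_pos"].round(2))
E
```

```text
time: 16.23
ee_pos: [0.4838, -0.1669, 0.296]
eef_rot: [0.251, 0.289, -0.605, 0.698]
wrist_force: [-0.7, -0.3, -1.7]
grip_width: 0.0593
time: 17.4
ee_pos: [0.4846, -0.1708, 0.2954]
eef_rot: [0.561, 0.645, -0.34, 0.392]
wrist_force: [-0.5, 0.0, -0.7]
grip_width: 0.059
t 17.40 pos [ 0.4846 -0.1708  0.2954] shift [210.8   1.1 110.5] rows 8 each [26.3  0.1 13.8]
rot [ 0.002 -0.009  0.003] rows 1 each [ 0.0019 -0.0094  0.0027] | shift in new axes [211.8   0.7 108.5]
[-0.76  0.22  0.22  1.96  0.29  0.61]
```

```bash
python3 -m handwheel '[{"travel":[13,0,6.8],"rot":[0,-0.009,0],"grip":50},{"travel":[26.5,0,13.7],"rot":[0,0,0],"grip":50},{"travel":[26.5,0,13.7],"rot":[0,0,0],"grip":50},{"travel":[26.5,0,13.7],"rot":[0,0,0],"grip":50},{"travel":[26.5,0,13.7],"rot":[0,0,0],"grip":50},{"travel":[26.5,0,13.7],"rot":[0,0,0],"grip":50},{"travel":[26.5,0,13.7],"rot":[0,0,0],"grip":50},{"travel":[23,0,12],"rot":[0,0,0],"grip":50},{"travel":[8,0,4.1],"rot":[0,0,0],"grip":50},{"travel":[0,0,0],"rot":[0,0,0],"grip":50},{"travel":[0,0,0],"rot":[0,0,0],"grip":50}]'
python3 - <<'E'
from h import *
T,Rf,off=flat(.475,-.11,-82,.02);plan(T,Rf);print(env.get_state()["joint_pos"].round(2))
s=env.read_camera("scene");t=env.read_camera("top")
p=proj("scene",[[.475,-.11,.05]])[0].astype(int);q=proj("top",[[.475,-.11,.05]])[0].astype(int);print(p,q)
f=lambda im,c:cv2.resize(im[c[1]-50:c[1]+50,c[0]-65:c[0]+65],(780,600) if 0 else (520,400),interpolation=2)
cv2.imwrite("pics/c8.png",cv2.resize(np.hstack([f(s,p),f(t,q)]),(800,308)))
E
```

```text
time: 18.32
ee_pos: [0.486, -0.1711, 0.0695]
eef_rot: [0.559, 0.643, -0.342, 0.396]
wrist_force: [-0.1, 0.0, -1.4]
grip_width: 0.0594
t 18.32 pos [ 0.486  -0.1711  0.0695] shift [37.4 -0.2 19.3] rows 2 each [18.7 -0.1  9.7]
rot [0.005 0.001 0.001] rows 1 each [0.0047 0.0008 0.0012] | shift in new axes [37.4 -0.1 19.4]
[-0.76  0.29 -0.11  1.55  0.29  0.62]
[291 197] [372 224]
```

View pics/c8.png

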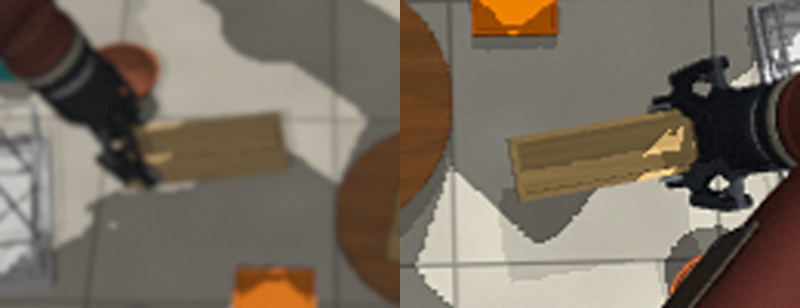

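The tray hangs level with its mouth up, and the spot below is free of the salt bowl and spoon rest. Now I'll lower it.

```bash
python3 -m handwheel '[{"travel":[13,0,6.7],"rot":[0,0,0],"grip":50},{"travel":[12,0,6.2],"rot":[0,0,0],"grip":50},{"travel":[6,0,3.1],"rot":[0,0,0],"grip":50},{"travel":[3,0,1.5],"rot":[0,0,0],"grip":50},{"travel":[0,0,0],"rot":[0,0,0],"grip":50},{"travel":[0,0,0],"rot":[0,0,0],"grip":50}]'
```

```text
time: 18.92
ee_pos: [0.4857, -0.1715, 0.0301]
eef_rot: [0.56, 0.643, -0.342, 0.395]
wrist_force: [0.5, 0.3, -0.9]
grip_width: 0.0592
```

```bash
python3 -m handwheel '[{"travel":[1.5,0,0.8],"rot":[0,0,0],"grip":50},{"travel":[0.8,0,0.4],"rot":[0,0,0],"grip":50},{"travel":[0,0,0],"rot":[0,0,0],"grip":50},{"travel":[0,0,0],"rot":[0,0,0],"grip":50}]'
```

```text
time: 19.25
ee_pos: [0.4858, -0.1716, 0.0274]
eef_rot: [0.56, 0.643, -0.342, 0.395]
wrist_force: [0.6, -0.6, -0.6]
grip_width: 0.0591
```

```bash
python3 -m handwheel '[{"travel":[1,0,0.5],"rot":[0,0,0],"grip":50},{"travel":[0,0,0],"rot":[0,0,0],"grip":50}]'; python3 -m handwheel '[{"travel":[0,0,0],"rot":[0,0,0],"grip":64},{"travel":[0,0,0],"rot":[0,0,0],"grip":70},{"travel":[0,0,0],"rot":[0,0,0],"grip":80},{"travel":[0,0,0],"rot":[0,0,0],"grip":80},{"travel":[-5,0,0],"rot":[0,0,0],"grip":80},{"travel":[-15,0,0],"rot":[0,0,0],"grip":82},{"travel":[-25,0,0],"rot":[0,0,0],"grip":85},{"travel":[-30,0,-10],"rot":[0,0,0],"grip":85},{"travel":[-30,0,-15],"rot":[0,0,0],"grip":85},{"travel":[-30,0,-15],"rot":[0,0,0],"grip":85},{"travel":[-30,0,-10],"rot":[0,0,0],"grip":85},{"travel":[0,0,0],"rot":[0,0,0],"grip":85}]'
python3 - <<'E'
from h import *
top=env.read_camera("top")
for d in env.landmark_of("top","drainer_tray_center"): print(d)
for v in(-82,):
  for s in(1,-1): plan([.475,-.11,.2],down(v,s))
print(env.get_state()["joint_pos"].round(2))
print(boxfit("drainer_tray_center",(.475,-.11,-82),.02,("top",)))
E
```

```text
time: 19.42
ee_pos: [0.4858, -0.1717, 0.0273]
eef_rot: [0.56, 0.643, -0.342, 0.395]
wrist_force: [-2.0, -0.8, 9.1]
grip_width: 0.059
time: 20.42
ee_pos: [0.491, -0.2036, 0.2023]
eef_rot: [0.56, 0.641, -0.342, 0.399]
wrist_force: [1.4, -1.2, 0.8]
grip_width: 0.0849
{'point': [0.4748, -0.1121, 0.021], 'confidence': 0.89}
{'point': [0.6531, 0.3595, 0.0642], 'confidence': 0.39}
t 20.52 pos [ 0.49   -0.2024  0.1971] shift [ 39.7  -2.1 -84.8] rows 3 each [ 13.2  -0.7 -28.3]
rot [ 0.001 -0.469 -0.004] rows 5 each [ 0.0001 -0.0937 -0.0009] | shift in new axes [ -2.9  -2.  -93.6]
t 20.52 pos [ 0.49   -0.2024  0.1971] shift [ 39.7  -2.1 -84.8] rows 3 each [ 13.2  -0.7 -28.3]
rot [-3.055  0.007 -0.729] rows 27 each [-0.1132  0.0003 -0.027 ] | shift in new axes [-2.9  2.  93.6]
[-0.79  0.27  0.11  1.79  0.28  0.59]
(array([ 477. , -113.1,  -80.5]), ['top'], array([0.938]))
```

```bash
python3 -m handwheel '[{"travel":[0,0,0],"rot":[0,-0.094,0],"grip":85},{"travel":[0,0,0],"rot":[0,-0.094,0],"grip":85},{"travel":[0,0,0],"rot":[0,-0.094,0],"grip":85},{"travel":[0,0,0],"rot":[0,-0.094,0],"grip":85},{"travel":[0,0,0],"rot":[0,-0.094,0],"grip":85},{"travel":[0,0,-25],"rot":[0,0,0],"grip":85},{"travel":[0,-1,-25],"rot":[0,0,0],"grip":85},{"travel":[0,-1,-25],"rot":[0,0,0],"grip":85},{"travel":[0,0,-16],"rot":[0,0,0],"grip":85},{"travel":[0,0,0],"rot":[0,0,0],"grip":85},{"travel":[0,0,0],"rot":[0,0,0],"grip":85}]'
python3 - <<'E'
from h import *
im=env.read_camera("wrist");b=maskrect("wrist","drainer_tray_center",.04,(.476,-.112));print(b)
plan([b[1][0][0]/1000,b[1][0][1]/1000,.033],down(-82));cv2.imwrite("pics/w9.png",im);print(env.get_state()["joint_pos"].round(2))
E
```

```text
time: 21.48
ee_pos: [0.4744, -0.111, 0.1947]
eef_rot: [0.464, 0.534, -0.463, 0.534]
wrist_force: [0.0, -0.1, 0.2]
grip_width: 0.0852
(np.float64(0.001376369989151447), ((477.2235107421875, -112.63040924072266), (61.13760757446289, 180.67330932617188), 8.921268463134766), 0.65)
t 21.58 pos [ 0.4746 -0.1122  0.195 ] shift [162.    2.3   1.1] rows 6 each [27.   0.4  0.2]
rot [-0.    -0.002 -0.002] rows 1 each [-0.0004 -0.0016 -0.0015] | shift in new axes [162.    2.5   0.8]
[-0.5  -0.25 -0.34  1.47  0.    0.93]
```

```bash
python3 -m handwheel '[{"travel":[20,2.4,1],"rot":[-0.016,0,0],"grip":85},{"travel":[30,0,0],"rot":[0,0,0],"grip":85},{"travel":[30,0,0],"rot":[0,0,0],"grip":85},{"travel":[30,0,0],"rot":[0,0,0],"grip":85},{"travel":[30,0,0],"rot":[0,0,0],"grip":85},{"travel":[20,0,0],"rot":[0,0,0],"grip":85},{"travel":[0,0,0],"rot":[0,0,0],"grip":85},{"travel":[0,0,0],"rot":[0,0,0],"grip":85}]'
python3 -m handwheel '[{"travel":[0,0,0],"rot":[0,0,0],"grip":50},{"travel":[0,0,0],"rot":[0,0,0],"grip":50},{"travel":[0,0,0],"rot":[0,0,0],"grip":50},{"travel":[0,0,0],"rot":[0,0,0],"grip":50},{"travel":[0,0,0],"rot":[0,0,0],"grip":50},{"travel":[0,0,0],"rot":[0,0,0],"grip":50},{"travel":[0,0,0],"rot":[0,0,0],"grip":50}]'
```

```text
time: 22.25
ee_pos: [0.4768, -0.1125, 0.0351]
eef_rot: [0.461, 0.538, -0.459, 0.536]
wrist_force: [0.7, -0.5, 0.4]
grip_width: 0.0847
time: 22.83
ee_pos: [0.4791, -0.1131, 0.0381]
eef_rot: [0.461, 0.536, -0.459, 0.539]
wrist_force: [-0.7, -0.2, 6.2]
grip_width: 0.0587
```

```bash
python3 -m handwheel '[{"travel":[-10,0,0],"rot":[0,0,0],"grip":50},{"travel":[-25,0,0],"rot":[0,0,0],"grip":50},{"travel":[-30,0,0],"rot":[0,0,0],"grip":50},{"travel":[-30,0,0],"rot":[-0.1115,0,0],"grip":50},{"travel":[-30,0,0],"rot":[-0.1115,0,0],"grip":50},{"travel":[-25,0,0],"rot":[-0.1115,0,0],"grip":50},{"travel":[-10,0,0],"rot":[-0.1115,0,0],"grip":50},{"travel":[0,0,0],"rot":[-0.1115,0,0],"grip":50},{"travel":[0,0,0],"rot":[-0.1115,0,0],"grip":50},{"travel":[0,0,0],"rot":[-0.1115,0,0],"grip":50},{"travel":[0,0,0],"rot":[-0.1115,0,0],"grip":50},{"travel":[0,0,0],"rot":[-0.1115,0,0],"grip":50},{"travel":[0,0,0],"rot":[-0.1115,0,0],"grip":50},{"travel":[0,0,0],"rot":[0,0,0],"grip":50}]'
python3 - <<'E'
from h import *
plan([.460,.0365,.2],down(-17.2));print(env.get_state()["joint_pos"].round(2))
E
```

```text
time: 24.0
ee_pos: [0.4775, -0.1124, 0.197]
eef_rot: [0.105, 0.698, -0.103, 0.701]
wrist_force: [-0.2, -0.2, -1.3]
grip_width: 0.0587
t 24.00 pos [ 0.4775 -0.1124  0.197 ] shift [ -2.9 137.4 -60. ] rows 5 each [ -0.6  27.5 -12. ]
rot [ 0.005  0.003 -0.002] rows 1 each [ 0.005   0.0029 -0.002 ] | shift in new axes [ -3.  137.1 -60.7]
[-0.5  -0.24 -0.34  1.47  0.   -0.2 ]
```

```bash
python3 -m handwheel '[{"travel":[0,15,-6],"rot":[0.005,0.003,0],"grip":50},{"travel":[-3,28,-12.4],"rot":[0,0,0],"grip":50},{"travel":[0,28,-12.4],"rot":[0,0,0],"grip":50},{"travel":[0,28,-12.4],"rot":[0,0,0],"grip":50},{"travel":[0,25,-11],"rot":[0,0,0],"grip":50},{"travel":[0,13,-6],"rot":[0,0,0],"grip":50},{"travel":[0,0,0],"rot":[0,0,0],"grip":50},{"travel":[0,0,0],"rot":[0,0,0],"grip":50},{"travel":[0,0,0],"rot":[0,0,0],"grip":50}]'
python3 - <<'E'
from h import *
im=env.read_camera("wrist");C=cam("wrist");s=env.get_state();Rc=R.from_quat(s["eef_rot"]);tcp=s["ee_pos"];print(tcp,s["eef_rot"].round(4))
def an(label,z,right):
    for d in env.silhouettes("wrist",label):
        m=d["mask"];
        if (np.argwhere(m)[:,1].mean()>430)!=right: continue
        rows=np.arange(80,200,10);L=[];Q=[]
        for r in rows:
            c=np.flatnonzero(m[r]);
            if len(c): L.append((c[0],r));Q.append((c[-1]+1,r))
        t=np.argwhere(m)[:,0].min();cols=np.flatnonzero(m[t+8]);E=[(cols.mean(),np.flatnonzero(m[:,int(cols.mean())])[0])]
        for nm,u in(("L",L),("R",Q),("End",E)):
            W=Rc.inv().apply(onplane("wrist",u,z,C)-tcp)*1000
            print(label,round(d["confidence"],2),nm,W[:,1:].mean(0).round(1),np.polyfit(W[:,2],W[:,1],1).round(4) if len(u)>1 else "",u[0],u[-1])
an("counter_tray_center",.104,True);an("drainer_tray_center",tcp[2]+.002,False)
cv2.imwrite("pics/w10.png",im)
E
```

```text
time: 24.75
ee_pos: [0.4612, 0.0358, 0.1997]
eef_rot: [0.109, 0.699, -0.108, 0.699]
wrist_force: [-0.7, -0.5, -2.6]
grip_width: 0.0587
[0.46123037 0.03556091 0.19953421] [ 0.109   0.6989 -0.1076  0.6986]
counter_tray_center 0.64 L [ 78.3 -43.6] [1.12000e-02 7.88348e+01] (np.int64(450), np.int64(80)) (np.int64(441), np.int64(190))
counter_tray_center 0.64 R [150.5 -44.7] [6.000000e-03 1.508189e+02] (np.int64(565), np.int64(80)) (np.int64(549), np.int64(190))
counter_tray_center 0.64 End [112.4 -90.3]  (np.float64(508.5), np.int64(57)) (np.float64(508.5), np.int64(57))
drainer_tray_center 0.75 L [-29.9 -53.5] [ 6.20000e-03 -2.96033e+01] (np.int64(225), np.int64(80)) (np.int64(231), np.int64(190))
drainer_tray_center 0.75 R [ 29.9 -53.6] [1.27000e-02 3.05492e+01] (np.int64(410), np.int64(80)) (np.int64(404), np.int64(190))
drainer_tray_center 0.75 End [ -0.2 -90.5]  (np.float64(317.0), np.int64(16)) (np.float64(317.0), np.int64(16))
```

View pics/w10.png

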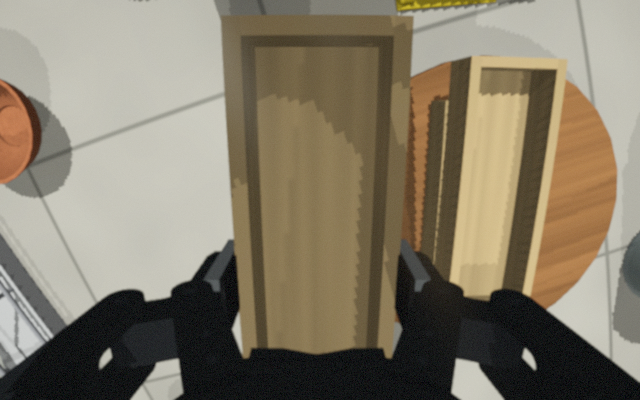

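Both trays' near ends and edges are measured. The middle one is at pixels (470–565, 57–295) and the held one at (222–412, 16–350). The held tray needs to go +120.9 mm across and +25 mm lengthwise.

```bash
python3 -m handwheel '[{"travel":[0,18,4],"rot":[0,0,0],"grip":50},{"travel":[0,29,6],"rot":[0,0,0],"grip":50},{"travel":[0,29,6],"rot":[0,0,0],"grip":50},{"travel":[0,27,6],"rot":[0,0,0],"grip":50},{"travel":[0,17.9,3],"rot":[0,0,0],"grip":50},{"travel":[12,0,0],"rot":[0,0,0],"grip":50},{"travel":[15,0,0],"rot":[0,0,0],"grip":50},{"travel":[13,0,0],"rot":[0,0,0],"grip":50},{"travel":[0,0,0],"rot":[0,0,0],"grip":50},{"travel":[0,0,0],"rot":[0,0,0],"grip":50},{"travel":[0,0,0],"rot":[0,0,0],"grip":50}]'
python3 - <<'E'
from h import *
Rm=R.from_quat([.109,.6989,-.1076,.6986]);T=np.array([.46123,.03556,.1995])+Rm.apply([0,.1209,.025]);T[2]=.1365
plan(T,Rm)
E
```

```text
time: 25.82
ee_pos: [0.5213, 0.1436, 0.16]
eef_rot: [0.109, 0.699, -0.107, 0.699]
wrist_force: [-0.7, -0.6, -1.6]
grip_width: 0.0586
t 25.82 pos [0.5213 0.1436 0.16  ] shift [23.5 -0.4  0.4] rows 1 each [23.5 -0.4  0.4]
rot [ 0.001 -0.    -0.   ] rows 1 each [ 0.0012 -0.     -0.0003] | shift in new axes [23.5 -0.3  0.4]
```

```bash
python3 -m handwheel '[{"travel":[8,-0.4,0.4],"rot":[0,0,0],"grip":50},{"travel":[6,0,0],"rot":[0,0,0],"grip":50},{"travel":[4,0,0],"rot":[0,0,0],"grip":50},{"travel":[3,0,0],"rot":[0,0,0],"grip":50},{"travel":[2.5,0,0],"rot":[0,0,0],"grip":50},{"travel":[0,0,0],"rot":[0,0,0],"grip":50},{"travel":[0,0,0],"rot":[0,0,0],"grip":50}]'
```

```text
time: 26.4
ee_pos: [0.5215, 0.1439, 0.1362]
eef_rot: [0.108, 0.699, -0.107, 0.699]
wrist_force: [-1.5, 0.1, 2.2]
grip_width: 0.0588
```

Seated at the expected height (0.136 m) with light contact. I'll release and check.

```bash
python3 -m handwheel '[{"travel":[0,0,0],"rot":[0,0,0],"grip":66},{"travel":[0,0,0],"rot":[0,0,0],"grip":72},{"travel":[0,0,0],"rot":[0,0,0],"grip":80},{"travel":[0,0,0],"rot":[0,0,0],"grip":80},{"travel":[0,0,0],"rot":[0,0,0],"grip":80},{"travel":[-10,0,0],"rot":[0,0,0],"grip":80},{"travel":[-30,0,0],"rot":[0,0,0],"grip":80},{"travel":[-35,0,0],"rot":[0,0,0],"grip":80},{"travel":[-35,0,0],"rot":[0,0,0],"grip":80},{"travel":[-20,0,0],"rot":[0,0,0],"grip":80},{"travel":[0,0,0],"rot":[0,0,0],"grip":80},{"travel":[0,0,0],"rot":[0,0,0],"grip":80}]'
python3 - <<'E'
from h import *
im=env.read_camera("wrist");C=cam("wrist")
for l in("drainer_tray_center","counter_tray_center"): print(l,maskrect("wrist",l,.138,(.52,.144)))
s=env.read_camera("scene");t=env.read_camera("top")
for l in("jar_center","spoon_rest_center","salt_bowl","mug","scraper","pin"):print(l,[np.round(d["point"],3).tolist() for d in env.landmark_of("top",l)[:1]])
p=proj("scene",[[.52,.145,.08]])[0].astype(int)
a=cv2.resize(s[p[1]-45:p[1]+45,p[0]-60:p[0]+60],(400,300),interpolation=2);cv2.imwrite("pics/c11.png",np.hstack([a,cv2.resize(im,(480,300))])[:,:800])
E
```

```text
time: 27.4
ee_pos: [0.5223, 0.1435, 0.268]
eef_rot: [0.109, 0.698, -0.107, 0.7]
wrist_force: [-0.1, 0.0, -0.7]
grip_width: 0.08
drainer_tray_center (np.float64(0.0009926101599083794), ((519.0167236328125, 143.86419677734375), (59.97455978393555, 178.5040283203125), 72.483154296875), 0.7)
counter_tray_center (np.float64(0.10018400738406132), ((424.0895690917969, 172.9486541748047), (52.30910873413086, 18.127635955810547), 72.86754608154297), 0.69)
jar_center [[0.653, 0.361, 0.064]]
spoon_rest_center [[0.629, -0.028, 0.006]]
salt_bowl [[0.334, -0.218, -0.005]]
mug [[0.756, -0.178, -0.005]]
scraper [[0.429, 0.418, 0.001]]
pin [[0.426, 0.424, 0.001]]
```

View pics/c11.png

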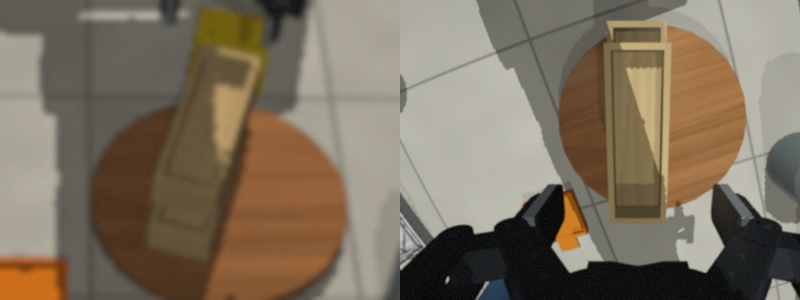

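The top tray covers the bottom one, with only the middle tray's near end showing. Its rim is 60.0 mm wide when taken at the seated height, which fits the foot being in. The gripper is clear, so I'll hand in.

```bash
python3 -c "
from bench import env
print(env.finish_job())"
```

```text
the job is handed in; nothing more can be done
None
```

The three trays are stacked on the board, and I handed the job in at about 28 s of the 67 s allowed. The hand-in gives no verdict, so what follows is my own measurement.

**What I did:**
- **Counter tray:** I set it on the bottom tray, shifted about 25 mm toward the robot, away from the jar.
- **Drainer tray:** I drew it out along its length and laid it flat on the counter, mouth up. I let go, gripped it afresh from above, and set it on top, shifted back.
- **Turquoise look-alike:** I left it alone.

**Last checks that agreed:**
- **Seating:** Both upper trays seated at the height expected with the foot inside, with light contact. The tool read 0.100 m for the middle tray and 0.136 m for the top one.
- **Top over middle:** The top tray's fit is centred at (0.519, 0.144), yaw -17.5°. That puts it 24.4 mm back from the middle tray, in line with it and over the bottom one to within a few mm.
- **Other things:** The jar, spoon rest, salt bowl, mug and pin read within about 5 mm of where they started, except the pin at up to about 11 mm, which I did not check further.

**Checks that disagreed or failed:**
- **Scraper:** The network gave the rolling pin's position for it. It was partly hidden by the arm, so I could not confirm its position at the end. The arm never went near it.
- **Bottom tray:** My first fit of its pose was about 4 mm off sideways. I corrected it from a close wrist view before placing. I did not measure it again after stacking, because it was hidden under the other trays.

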